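# Rock the tilt gauge on the crowned hinge jig until the pointer meets the red index

## Robot

A 6-joint arm with a two-finger parallel gripper is mounted at the origin on the work surface. World frame = base frame: x ahead of the robot, y to its left, z up, the work surface at z = 0. Lengths are in m, angles in rad, forces in N, time in s.
With the tool pointing down it reaches from about 0.35 to 0.8 m from the base axis. Payload 7.3 kg.
Tool frame: the origin (TCP) lies between the finger pads; the fingertips stand 25 mm ahead of it and the grasp point (between the pads) lies 6 mm ahead of it (r.tip_extent is the distance from the TCP to the fingertips, in m); z points along the fingers, y is the line along which they close (so a half turn about z gives the same grasp; the last joint's range is limited). The gripper opens to 85 mm and grips with 20 to 120 N. Pads are 22 mm wide; open, the fingers measure 114 mm over their backs; the gripper's body (76 mm by 85 mm) begins 54 mm behind the grasp point. The pads swing forward as they close: fully open they stand 13 mm farther back than shut.
Start: joints at [-1.302, 0.342, 1.524, -0, 1.275, -0.146], TCP at [0.212, -0.48, 0.256] pointing down, gripper open.
Joint ranges: [-2.53, 2.53], [-0.77, 2.02], [0.04, 2.7], [-1, 4.14], [0.28, 2.66], [-3.11, 3.11]. Speed limits (rad/s): [2.57, 2.57, 3.14, 3.14, 3.14, 3.14].

## Interface

Orientations are given as a unit quaternion [x, y, z, w].
In Python, from workcell import r, command_gripper, optics gives the robot as it stands. The module is installed in compiled form; this text tells all that it offers. Calls block until the motion is done:
- r.reach(position, orientation): joint-space move of the TCP to a pose.
- r.move_straight(position, orientation=None, speed=0.15, max_force=None): straight line of the TCP; orientation=None keeps the orientation; speed is the mean speed in m/s. With max_force (N) it stops when the force on the tool has changed by that much, and returns True; else False.
- r.movej(angles): joint-space move.
- command_gripper(opening, force=None): finger opening in m; force is the grip in N (None keeps the last); returns when the fingers have stopped.
- r.hold(seconds).
- r.solve_ik(position, orientation): joint angles nearest the present ones, or None.
- r.read_state(): the state.
- optics.get_image(name): name is "side" or "top" or "wrist"; returns (picture, depth): 420x560x3 uint8, red, green, blue; 420x560 float32, m along the optical axis (not along the pixel's ray), 0 where there is no reading.
- optics.camera_model(name): a dict with "K" (3x3 intrinsics, pixels), "k1" (the pictures are not rectified: a ray, as slopes to the right and down, at radius r is drawn at 1 + k1 r^2 times it, then the intrinsics apply), "R" (3x3) and "t" (3): a world point X has camera coordinates R X + t; the wrist camera has in their place "tool_from_camera" (4x4, takes a point from camera to tool coordinates, whose origin is the TCP and whose axes are the flange's). Camera axes: x right, y down, z forward; pixel columns grow to the right and rows downward; lengths in m; the calibration is good to about 2 mm. A picture is of the moment at which its call begins: read the wrist's pose just before it. camera_model takes no time and is no camera call.
A pose or a line that the arm cannot do raises r.PlanningError and nothing moves.
- r.finish_job(): hands the job in; it is judged then, once.
The state is a dict: "time_s": time; "joint_positions": joint angles; "dq": joint speeds; "tau": joint torques, N m; "eef_pos": TCP position; "eef_rot": TCP orientation; "contact_force": force on the tool from outside, world axes, zero at the start; "torque": the same for the moment, N m; "grip_width": finger opening in m; "grip_force": force on a finger pad.
Only numpy, scipy, OpenCV 4.12 (cv2) and the standard library are available. Lean on these libraries where they do the work, as an engineer would, in place of code of your own. Each camera call takes 0.05 s, during which the arm holds its last target. There are 200 camera calls.

## Task

Lift the pendulum tilt gauge by its black grip off the freely spinning turntable and stand it upright on the rounded steel bar of the hinge jig, on the middle of the bar with the dial square across it. Then rock it over the bar, pressing only lightly, until the swinging pointer settles on the red index, and finish while still holding it there: do not put it down or let go. Leave the spectacles, the teak frame stand and the yellow driver where they are.

Things in the scene. Friction and masses are not known exactly. Their poses are not given: they have to be found in the camera images.
- gauge_grip (a point): centre of the black upright grip (24 x, 26 y, 54 z mm) atop the loose 0.24 kg tilt gauge, 165 mm above its flat underside, 28 mm above the dial's top edge. Axes: x out of the white dial face (starts facing roughly away from the robot), y along the dial (right for someone facing it), z up the gauge. Grip it across y so that it cannot swivel when leaned
- gauge_foot (a point): centre of the flat underside of the gauge's steel foot, 40 (x) by 80 (y) by 10 mm; same axes as gauge_grip. The dial plate above it is 128 mm wide (y), 10 mm thick and reaches 137 mm above the underside
- pointer (a joint): angle (rad) of the free black pendulum pointer against the gauge; pivot 122 mm above the underside, axis the gauge's x; 0 = gauge upright, positive = tip towards the gauge's +y. It hangs plumb: leaning the gauge's top by an angle towards its +y makes it read plus that angle. It swings for about a second after a motion
- index (a joint): angle of the red index tab on the dial, same zero, pivot axis and sign as the pointer; set somewhere between 0.20 and 0.45 rad and stays put (stiff)
- pointer_tip (a point): the tip of the black pointer, 80 mm from its pivot
- index_mark (a point): the point of the red index where the pointer tip should settle, 80 mm from the same pivot. The red tab is 10 mm wide and spans 80 to 96 mm from the pivot
- crown (a point): middle of the axis of the fixed round steel bar on top of the hinge jig: 36 mm diameter (radius 18 mm), 60 mm long along its x axis, level, axis 56 mm above the worktop (top at 74 mm). Its x axis points roughly away from the robot. Carried by a 20 mm wide web on a 110 by 90 mm base plate 10 mm thick
- turntable_top (a point): centre of the top of the round turntable platter, 220 mm diameter, top 24 mm above the worktop, cork faced; it spins freely about its upright axis. The gauge stands on it, off centre
- spectacles_mid (a point): bystander: folded clear acetate spectacles standing on the worktop, 138 by 25 by 42 mm, point 21 mm up
- stand_mid (a point): bystander: teak frame stand, 75 by 65 mm foot, 91 mm tall, point 45 mm up
- driver_grip (a point): bystander: yellow handled screwdriver, 160 mm long, lying; point in the middle of its handle
There are look-alikes about, which are no part of the job. Several things look just like the part that bears turntable_top: the one meant starts farthest to the robot's left.

How it is judged:
On the way, in this order (a step that is already met when the one before it is completed fails the run):
1. the gauge is lifted off the turntable in the fingers (contact force between gauge and the fingers above 1 N and z of gauge_foot in the frame of turntable_top above 0.02 m), for 0.2 s.
2. the gauge stands upright on the round bar, within about 6 degrees, held (contact force between gauge and crown above 0.3 N and angle between gauge_foot's own z axis and vertical below 0.11 rad and horizontal distance between gauge_foot and crown below 0.025 m and contact force between gauge and the fingers above 1 N), for 0.2 s.
At the end, for the whole second after the job is handed in: The gauge is still in the fingers and at rest, its foot bears on the round bar (over 0.3 N) with its centre within 30 mm of the bar's middle and its dial square across the bar within 15 degrees, and the pointer tip stays within 6 mm of the red index, no longer swinging (distance between pointer_tip and index_mark below 0.006 m and velocity of joint pointer between -0.4 and 0.4 rad/s and contact force between gauge and crown above 0.3 N and contact force between gauge and the fingers above 1 N and horizontal distance between gauge_foot and crown below 0.03 m and angle between the x axis of gauge_foot and the x axis of crown, either way round below 0.26 rad and linear speed of gauge below 0.02 m/s); the arm keeps its last pose, push and grip.
It fails at once if the gauge is pressed hard on the bar (over 40 N) (contact force between gauge and crown above 40 N).
It fails at once if the spectacles are moved over 20 mm (distance of spectacles_mid from where it was at the start of the episode above 0.02 m).
It fails at once if the frame stand is moved over 20 mm (distance of stand_mid from where it was at the start of the episode above 0.02 m).
It fails at once if the driver is moved over 20 mm (distance of driver_grip from where it was at the start of the episode above 0.02 m).
It also fails if it takes over 48 s, if anything falls off the work surface, if the arm or the gripper's body presses on something with over 40 N, if the wrist force passes 120 N, or if a joint passes its speed limit or range.

## Working session

There is one attempt and no reset: what is moved stays moved. The work goes in short steps, each a Python script; the robot and the scene stay as the last script left them, time stands still between calls to the robot, and variables do not carry over. Pictures are saved under pics/ and viewed, at most 10 in all, crops included, and the job is handed in when it is done.

```bash
mkdir -p pics; cat > h.py <<'E'
import numpy as np, cv2
from workcell import r, command_gripper, optics
from scipy.spatial.transform import Rotation as Ro
def cloud(name, st=None):
    st=r.read_state(); im,d=optics.get_image(name); m=optics.camera_model(name)
    return im,d,pts(m,d,st)
def pts(m,d,st):
    h,w=d.shape; uv=np.stack(np.meshgrid(np.arange(w),np.arange(h)),-1).reshape(-1,1,2).astype(float)
    K=np.array(m["K"]); n=cv2.undistortPoints(uv,K,np.array([m["k1"],0,0,0.])).reshape(h,w,2)
    c=np.dstack([n*d[...,None],d])
    if "R" in m: return (c-np.array(m["t"]))@np.array(m["R"])
    T=np.array(m["tool_from_camera"]); c=c@T[:3,:3].T+T[:3,3]
    return c@Ro.from_quat(st["eef_rot"]).as_matrix().T+np.array(st["eef_pos"])
def save(n,im): cv2.imwrite("pics/"+n,cv2.cvtColor(im,cv2.COLOR_RGB2BGR))
E
python3 - <<'E'
from h import *
for n in ("side","top"):
    im,d,p=cloud(n); save(n+"0.png",im); np.savez("pics/"+n+"0.npz",im=im,d=d,p=p)
    m=optics.camera_model(n); print(n,-np.array(m["R"]).T@m["t"], np.array(m["R"])[2])
s=r.read_state();print(s["time_s"],s["eef_rot"])
E
```

```text
side [ 0.52535041 -0.8209815   0.67511347] [ 0.0211004   0.82044298 -0.57133886]
top [ 0.49512251 -0.02604975  1.10326783] [ 0.05282546 -0.00123187 -0.998603  ]
0.1 [ 9.78566393e-01  2.05930447e-01 -3.30460269e-05 -6.80851437e-04]
```

View pics/side0.png

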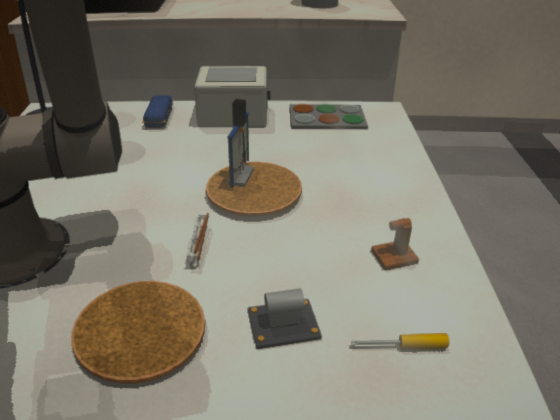

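View pics/top0.png

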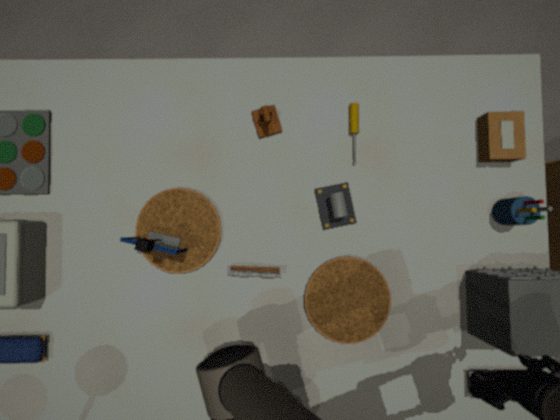

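The side view shows the gauge at about (240,140) on the left turntable, with its grip at (240,110), and the jig at (284,308). In the top view the gauge is at (150,245), its grip at (145,244), the jig at (336,205), the spectacles at (255,270) and the stand at (266,120). Next I'll measure.

```bash
python3 - <<'E'
from h import *
from scipy import ndimage
for n,(gx,gy),(jx,jy) in (("side",(205,90),(245,285)),("top",(110,225),(312,178))):
    z=np.load(f"pics/{n}0.npz"); p=z["p"]; im=z["im"]; d=z["d"]
    g=np.zeros(d.shape,bool); g[gy:gy+(110 if n=="side" else 50),gx:gx+(60 if n=="side" else 90)]=1; g&=d>0
    m=g&(p[...,2]>.14)&(p[...,2]<.25); q=p[m]
    print(n,"high pts",len(q))
    b=g&(p[...,2]>.165)&(p[...,2]<.225)&(im.max(-1)<60)
    q=p[b]; print(" grip",len(q),q.mean(0).round(4),np.ptp(q,axis=0).round(3), np.percentile(q,[2,98],axis=0).round(4).tolist())
    m=g&(p[...,2]>.04)&(p[...,2]<.158); q=p[m][:,:2]; c=q.mean(0); u=np.linalg.svd(q-c,full_matrices=False)[2][0]
    t=(q-c)@u; print(" plate",len(q),c.round(4),u.round(4),np.percentile(t,[1,99]).round(3),"mid",(c+u*np.percentile(t,[1,99]).mean()).round(4))
    j=np.zeros(d.shape,bool); j[jy:jy+60,jx:jx+75]=1; j&=d>0
    m=j&(p[...,2]>.064)&(p[...,2]<.085); q=p[m]; c=q.mean(0);u=np.linalg.svd(q[:,:2]-c[:2],full_matrices=False)[2][0]
    t=(q[:,:2]-c[:2])@u
    print(" bar",len(q),c.round(4),u.round(4),np.percentile(t,[1,99]).round(3),"mid",(c[:2]+u*np.percentile(t,[1,99]).mean()).round(4),"zmax",np.percentile(q[:,2],98).round(4))
    # base plate
    m=j&(p[...,2]>.005)&(p[...,2]<.016)&(im.max(-1)<90); q=p[m][:,:2].astype(np.float32)
    print(" base",cv2.minAreaRect(q))
z=np.load("pics/top0.npz");p=z["p"]
cork=(p[...,2]>.015)&(p[...,2]<.03); 
l,k=ndimage.label(cork)
for i in range(1,k+1):
    q=p[l==i]
    if len(q)>1500: print("tt",len(q),cv2.minEnclosingCircle(q[:,:2].astype(np.float32)))
for nm,(x,y,w,h) in dict(spec=(220,258,70,25),stand=(248,100,40,42),driver=(340,95,30,75)).items():
    q=p[y:y+h,x:x+w].reshape(-1,3); q=q[q[:,2]>.008]; print(nm,q.min(0).round(3),q.max(0).round(3))
E
```

```text
side high pts 543
 grip 333 [0.4614 0.2341 0.1939] [0.028 0.031 0.051] [[0.4475, 0.2258, 0.1663], [0.4742, 0.251, 0.2159]]
 plate 2187 [0.4405 0.4212] [ 0.083  -0.9965] [-0.138  0.242] mid [0.4448 0.3698]
 bar 535 [ 0.5511 -0.2048  0.071 ] [-0.9865 -0.1637] [-0.03  0.03] mid [ 0.5511 -0.2048] zmax 0.0753
 base ((0.5499013662338257, -0.20080992579460144), (0.10904452949762344, 0.09028195589780807), 10.373647689819336)
top high pts 425
 grip 220 [0.462  0.2391 0.2055] [0.028 0.043 0.053] [[0.4492, 0.2289, 0.1687], [0.4744, 0.2541, 0.2182]]
 plate 180 [0.4575 0.2316] [-0.2629 -0.9648] [-0.075  0.051] mid [0.4607 0.2432]
 bar 308 [ 0.5505 -0.1962  0.0714] [-0.9825 -0.1864] [-0.029  0.029] mid [ 0.5504 -0.1962] zmax 0.0769
 base ((0.5508981943130493, -0.19676050543785095), (0.10912248492240906, 0.09003264456987381), 11.125267028808594)
tt 5021 ((0.49190255999565125, 0.20797066390514374), 0.10966341197490692)
tt 5893 ((0.31136634945869446, -0.22109070420265198), 0.10983513295650482)
spec [ 0.374 -0.057  0.008] [0.495 0.082 1.103]
stand [ 0.495 -0.059  0.008] [0.816 0.019 1.103]
driver [ 0.495 -0.261  0.01 ] [ 0.817 -0.026  1.103]
```

```bash
cat >> h.py <<'E'
def G(a,th=0):
    "gauge rotation: yaw a, lean th of the top towards +y"
    return (Ro.from_euler('z',a)*Ro.from_euler('x',-th)).as_matrix()
def tq(M,s):
    "tool quat: tool z=-gauge z, tool y=s*gauge y"
    y=s*M[:,1]; z=-M[:,2]
    return Ro.from_matrix(np.stack([np.cross(y,z),y,z],1)).as_quat()
E
python3 - <<'E'
from h import *
a=np.radians(-15)
for s in (1,-1):
  for p,M in (((.461,.24,.40),G(a)),((.5,-.1,.4),G(-np.pi/2)),((.55,-.2,.25),G(.187)),((.55,-.13,.23),G(.187,.45))):
    j=r.solve_ik(p,tq(M,s)); print(s,p,None if j is None else np.round(j,2))
s=1
j=r.solve_ik((.461,.24,.40),tq(G(a),1)),r.solve_ik((.461,.24,.40),tq(G(a),-1))
E
```

```text
1 (0.461, 0.24, 0.4) [ 0.33  0.26  1.24 -0.    1.63 -0.98]
1 (0.5, -0.1, 0.4) [-0.35  0.24  1.27 -0.    1.63 -0.35]
1 (0.55, -0.2, 0.25) [-0.48  0.46  1.36 -0.    1.32 -2.24]
1 (0.55, -0.13, 0.23) [-0.16  0.4   1.6  -0.5   1.04 -1.68]
-1 (0.461, 0.24, 0.4) [ 0.33  0.26  1.24 -0.    1.63  2.17]
-1 (0.5, -0.1, 0.4) [-0.35  0.24  1.27 -0.    1.63  2.79]
-1 (0.55, -0.2, 0.25) [-0.48  0.46  1.36 -0.    1.32  0.9 ]
-1 (0.55, -0.13, 0.23) [-0.16  0.4   1.6  -0.5   1.04  1.46]
```

```bash
python3 - <<'E'
from h import *
a=np.radians(-15); q=tq(G(a),1)
r.reach((.461,.24,.40),q); r.hold(.3)
im,d,p=cloud("wrist"); save("w1.png",im); np.savez("pics/w1.npz",im=im,d=d,p=p)
print(r.read_state()["time_s"],(d>0).mean())
z=p[...,2]
for lo,hi in ((.2,.23),(.145,.166),(.026,.045)):
    m=(d>0)&(z>lo)&(z<hi); qq=p[m]
    if len(qq)>20: print(lo,hi,len(qq),np.median(qq[:,2]).round(4),cv2.minAreaRect(qq[:,:2].astype(np.float32)))
E
```

```text
3.1833 0.9958971088435374
0.2 0.23 619 0.2146 ((0.4610050618648529, 0.24413537979125977), (0.02518416754901409, 0.024820420891046524), 75.25582885742188)
0.145 0.166 771 0.1608 ((0.4557948112487793, 0.24502333998680115), (0.12754106521606445, 0.01415454875677824), 75.92488861083984)
0.026 0.045 3071 0.0343 ((0.5413392186164856, 0.1586410105228424), (0.7815874218940735, 0.5206458568572998), 84.23181915283203)
```

View pics/w1.png

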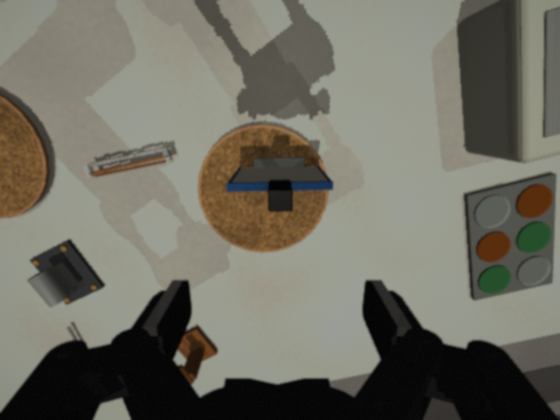

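```bash
python3 - <<'E'
from h import *
q=tq(G(np.radians(-14.3)),1)
command_gripper(.085,80)
r.reach((.461,.2443,.30),q)
r.move_straight((.461,.2443,.196),q,speed=.08,max_force=8)
print(r.read_state()["eef_pos"])
command_gripper(0.0,80); s=r.read_state(); print(s["grip_width"],s["grip_force"],s["contact_force"])
r.move_straight((.461,.2443,.235),speed=.08); r.hold(.3)
r.move_straight((.461,.2443,.37),speed=.15)
r.reach((.50,-.05,.38),tq(G(-np.pi/2),1)); r.hold(2.0)
im,d,p=cloud("side"); save("s2.png",im[:300,120:420]); save("s2z.png",cv2.resize(im[60:260,170:370],None,fx=3,fy=3,interpolation=cv2.INTER_CUBIC)); np.savez("pics/s2.npz",im=im,d=d,p=p)
s=r.read_state(); print(s["time_s"],s["grip_width"],s["contact_force"])
E
```

```text
[0.46128811 0.24440425 0.19651316]
0.02531827081480122 78.87951135635376 [-0.15910695 -0.97069476  2.38482704]
11.0917 0.025280254525201128 [ 0.22107854 -0.65920182 -2.29916805]
```

View pics/s2z.png

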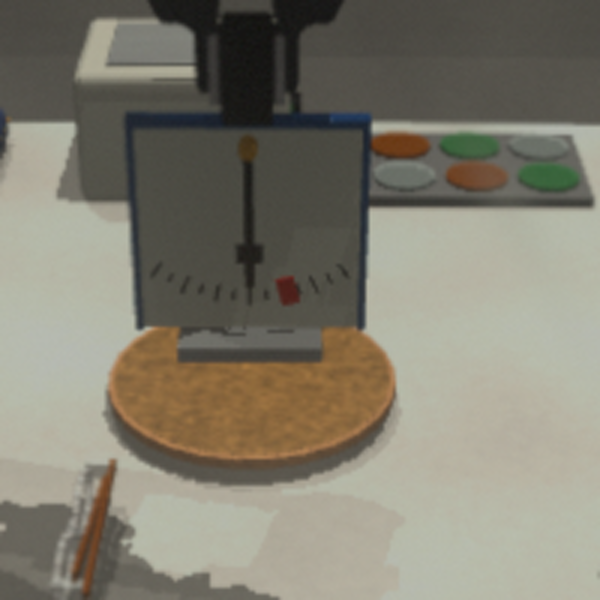

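The gauge hangs upright in the fingers. In the crop the brass pivot is at (248,150), the pointer hangs straight down to (250,300), and the red tab is at (288,290), on the gauge's +y side.

```bash
python3 - <<'E'
from h import *
z=np.load("pics/s2.npz"); im=z["im"].astype(int);p=z["p"]; d=z["d"]
sub=np.zeros(d.shape,bool); sub[95:185,212:295]=1
R,Gc,B=im[...,0],im[...,1],im[...,2]
m=optics.camera_model("side"); K=np.array(m["K"]);Rm=np.array(m["R"]);c=-Rm.T@np.array(m["t"])
face=sub&(np.abs(p[...,1]+.06)<.03)&(im.min(-1)>90); yf=np.median(p[face][:,1]); print("face y",yf, np.polyfit(p[face][:,0],p[face][:,1],1))
def ray(mask,y):
    v,u=np.nonzero(mask); n=cv2.undistortPoints(np.stack([u,v],1).reshape(-1,1,2).astype(float),K,np.array([m["k1"],0,0,0.])).reshape(-1,2)
    w=np.c_[n,np.ones(len(n))]@Rm; return c+w*((y-c[1])/w[:,1])[:,None]
red=sub&(R>90)&(R>Gc*1.8)&(R>B*1.8); red[:145]=0
piv=sub&(R>B*1.5)&(R<200); piv[118:]=0; piv[:, :245]=0; piv[:,262:]=0
a=ray(red,yf); b=ray(piv,yf)
print(len(a),a.mean(0),np.ptp(a,axis=0),len(b),b.mean(0))
blk=sub&(im.max(-1)<75); blk[:118]=0; blk[158:]=0; blk[:,247:260]&=True; blk[:,:247]=0; blk[:,260:]=0
k=ray(blk,yf); print("pointer tilt",np.polyfit(k[:,2],k[:,0],1)[0],len(k))
for nm,pv in (("seen",b.mean(0)),("nominal",np.array([.5,0,.38-.006-.165+.122]))):
    v=a.mean(0)-pv; print(nm,pv,"r",np.hypot(v[0],v[2]),"ang",np.arctan2(v[0],-v[2]))
e=sub|False; e[95:200,212:295]=1
q=p[e&(np.abs(p[...,1]+.06)<.045)&(p[...,2]>.15)&(im.max(-1)<400)]; print(q.min(0),q.max(0))
s=r.read_state(); print(s["eef_pos"],Ro.from_quat(s["eef_rot"]).as_matrix().round(4).tolist())
E
```

```text
face y -0.06076455197221026 [-0.03888056 -0.04106758]
4 [ 0.51904105 -0.06076455  0.25643718] [0.00813708 0.         0.00187177] 48 [ 0.50016321 -0.06076455  0.33319771]
pointer tilt 0.03286899850097967 337
seen [ 0.50016321 -0.06076455  0.33319771] r 0.07904778372039989 ang 0.2411459323063636
nominal [0.5   0.    0.331] r 0.07695567525891273 ang 0.2500255882377721
[ 0.43502119 -0.07379957  0.2082838 ] [ 0.56390598 -0.04275068  0.35920227]
[ 0.50000529 -0.04999511  0.37999507] [[-0.0, 1.0, 0.0], [1.0, 0.0, -0.0], [-0.0, 0.0, -1.0]]
```

```bash
python3 - <<'E'
from h import *
z=np.load("pics/s2.npz"); im=z["im"].astype(float)
m=optics.camera_model("side"); K=np.array(m["K"]);Rm=np.array(m["R"]);c=-Rm.T@np.array(m["t"])
def cent(w,box):
    x0,x1,y0,y1=box; o=np.zeros(w.shape); o[y0:y1,x0:x1]=w[y0:y1,x0:x1]; v,u=np.nonzero(o); g=o[v,u]
    n=cv2.undistortPoints(np.array([[[(u*g).sum()/g.sum(),(v*g).sum()/g.sum()]]]),K,np.array([m["k1"],0,0,0.])).reshape(2)
    k=np.append(n,1)@Rm; return c+k*((-.0608-c[1])/k[1]), (g>0).sum()
red=np.clip(im[...,0]-1.4*im[...,1],0,None)*(im[...,0]>1.5*im[...,1])
R,n=cent(red,(255,280,147,168)); 
dark=(im.max(-1)<80).astype(float)
T,n2=cent(dark,(249,258,150,160)); U,n3=cent(dark,(249,258,118,130))
piv,n4=cent((im[...,0]>im[...,2]*1.5).astype(float),(245,262,100,118))
print(n,n2,n3,n4,R,T,U,piv)
for P in (piv,np.array([.5,0,.331])):
    v=R-P; print(np.hypot(v[0],v[2]),np.arctan2(v[0],-v[2]), "ptr",np.arctan2(T[0]-U[0],U[2]-T[2]))
E
```

```text
55 86 108 48 [ 0.52049673 -0.0608      0.24991183] [ 0.50051948 -0.0608      0.25296698] [ 0.50108371 -0.0608      0.30843903] [ 0.50016475 -0.0608      0.33322225]
0.085755557829329 0.23937161732107093 ptr -0.010171105294897929
0.08363855316069108 0.24758484118718063 ptr -0.010171105294897929
```

```bash
python3 - <<'E'
from h import *
C=np.array([.5507,-.200,.056]); a=.188; L=.1725
M=G(a); q=tq(M,1)
r.reach((C[0],C[1],.33),q); r.move_straight((C[0],C[1],.256),speed=.1); r.hold(.6)
f0=np.array(r.read_state()["contact_force"])
hit=r.move_straight((C[0],C[1],.238),speed=.012,max_force=4); r.hold(.5)
s=r.read_state(); print(hit,s["eef_pos"],np.array(s["contact_force"])-f0,s["torque"],s["time_s"])
im,d,p=cloud("side"); save("s3.png",cv2.resize(im[160:350,190:380],None,fx=3,fy=3)); np.savez("pics/s3.npz",im=im,d=d,p=p)
E
```

```text
True [ 0.55070397 -0.20002578  0.24604104] [-0.01206746  0.49681155  9.37609921] [ 0.03722824  0.09684146 -0.06103853] 15.7083
```

View pics/s3.png

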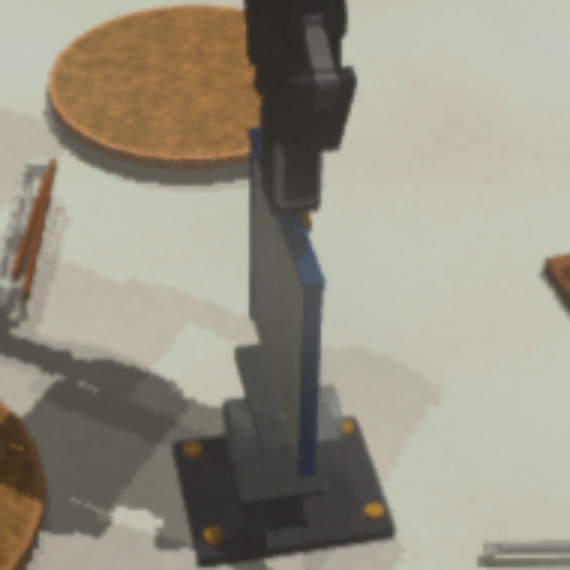

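The gauge stands upright on the middle of the bar. In the crop the foot is at (280,480), with the plate square across the bar, and the force on the bar is about 9 N. Next I'll lean it by the index angle.

```bash
python3 - <<'E'
from h import *
C=np.array([.5507,-.200,.056]); a=.188; L=.172; th=.243
def P(t,c):
    M=G(a,t); return C+(.018+L)*M[:,2]-.018*t*M[:,1]+[0,0,c],tq(M,1)
r.move_straight(*P(0,.005),speed=.03)
for t in (th/2,th): r.move_straight(*P(t,.005),speed=.04)
r.hold(1.2); f0=np.array(r.read_state()["contact_force"])
hit=r.move_straight(*P(th,-.008),speed=.008,max_force=3); r.hold(1.5)
s=r.read_state(); print(hit,s["eef_pos"]-P(th,0)[0],np.array(s["contact_force"])-f0,s["grip_force"],s["time_s"])
M=Ro.from_quat(s["eef_rot"]).as_matrix(); print("lean",np.arccos(-M[2,2]))
im,d,p=cloud("side"); save("s4.png",cv2.resize(im[160:350,190:380],None,fx=3,fy=3))
im,d,p=cloud("wrist"); save("w4.png",im)
E
```

```text
True [3.14024901e-05 2.30351006e-05 4.91288817e-04] [1.05343912 0.35527871 8.68324956] 79.60033178329468 20.9417
lean 0.24315086122988414
```

View pics/s4.png

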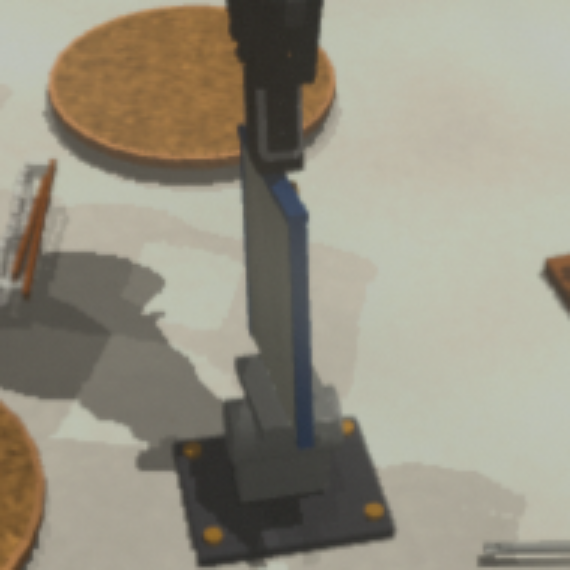

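The gauge leans toward its +y by 0.243 rad, with its foot on the bar at about (285,450) in the crop. It bears on the bar with about 9 N and the grip is firm. I'm handing it in.

```bash
python3 - <<'E'
from h import *
print(r.finish_job())
E
```

```text
the job is handed in; nothing more can be done
None
```

I handed the job in with the gauge still gripped on the middle of the bar, leaned 0.243 rad to match the red index as measured in the side view, and pressing about 9 N; I did not see the pointer on the index in the final pose, and no verdict came back.

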